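Put the stylus to charge and close its case

TASK

Lay the tablet stylus lengthwise in the two notched saddles inside the open charging case, either way round, let go of it, and then gently lower the case's lid by hand until it is fully shut over it. Do not swing, slam or force the lid, and leave the other things on the shelf where they are.

Things in the scene. Friction and masses are not known exactly. Their poses are not given: they have to be found in the camera images.
- stylus: the loose glossy grey tablet stylus: a straight rounded-square bar 10 x 10 mm in section, 150 mm long with its conical tip (last 22 mm, at +x), 30 g. Lies flat on the shelf. Origin: centre of its underside, mid-length; x runs along its length, z up.
- stylus_mid (a point): the middle of the stylus, on its axis, 5 mm above its underside; axes as the stylus
- case: the white charging case, fixed to the shelf: an open box 140 (x) x 210 (y) x 45 mm high, walls and floor 5 mm. Origin: centre of its underside; y runs along its long side, +x points to the hinge side (away from the robot), z up. Inside stand two black notched saddles, see the cradle point.
- cradle (a point): where the stylus's middle belongs: x -10, y 0, z 18 mm in the case, axes as the case (seated stylus along y). Two black rubber saddles at y = -45 and +45 mm, 12 mm thick in y, 40 mm over all in x; each notch has a flat bottom 14 mm wide at z = 13 mm and 45-degree flanks, 32 mm wide at its top, z = 22 mm. Between the saddles it is clear down to z = 7 mm.
- lid (a joint): opening angle of the case's lid in rad: 0 fully shut, 1.57 straight up, 1.9 fully open. The hinge is stiff: the lid stays at any angle where it is left, and moves with about 1 to 3 N at its free edge.
- lid_hinge (a point): middle of the hinge axis, on the far rim (x +70, z 45.5 mm in the case), axis along the case's y. The lid is a flat grey plate 152 mm long from the hinge, 210 mm wide, 7 mm thick, 150 g; shut, its top is 52.5 mm above the shelf and it overhangs the case's front by 12 mm. Site axes turn with the lid: -x towards the free edge, z out of its outer face.
- lid_edge (a point): middle of the lid's free edge, on its outer face, 152 mm from the hinge
- key: bystander: bronze door key, flat, 60 x 27 x 5 mm. Origin: centre of its underside
- bowl: bystander: turquoise ceramic ring bowl, 72 mm across, 32 mm high. Origin: centre of its underside
- adapter: bystander: black plastic wall adapter, 50 x 45 x 30 mm with two prongs 17 mm long on its -x side. Origin: centre of its underside
- power_bank: bystander: flat grey power bank 68 x 140 x 16 mm. Origin: centre of its underside
- earbud_case: bystander: small white rounded earbud case 48 x 60 x 24 mm. Origin: centre of its underside
Mind the look-alikes: they are no part of the job. What is meant by the stylus is not yellow, and is the smaller of those in its own colour.

How it is judged:
On the way, in this order (a step that is already met when the one before it is completed fails the run):
1. the stylus rests in both saddles, let go, while the lid is still open (x of stylus_mid in the frame of cradle between -0.007 and 0.007 m and y of stylus_mid in the frame of cradle between -0.022 and 0.022 m and z of stylus_mid in the frame of cradle between -0.005 and 0.006 m and angle between the x axis of stylus and the y axis of cradle, either way round below 0.1 rad and value of joint lid above 1.2 rad and contact force between the fingers and stylus below 0.2 N and linear speed of stylus below 0.03 m/s), for 0.2 s.
2. the lid is lowered shut (value of joint lid below 0.03 rad), for 0.2 s.
At the end, for the whole second after the job is handed in: The lid is shut (within 0.03 rad) and the stylus lies at rest in both saddles: its middle within 7 mm across, 22 mm along and 5 mm below to 6 mm above the cradle point, its axis within 0.1 rad of the case's long side, either way round (x of stylus_mid in the frame of cradle between -0.007 and 0.007 m and y of stylus_mid in the frame of cradle between -0.022 and 0.022 m and z of stylus_mid in the frame of cradle between -0.005 and 0.006 m and angle between the x axis of stylus and the y axis of cradle, either way round below 0.1 rad and value of joint lid below 0.03 rad and linear speed of stylus below 0.02 m/s); the robot touches nothing.
It fails at once if the lid is swung or slammed (closing faster than 3 rad/s, about 0.45 m/s at its edge) (velocity of joint lid below -3 rad/s).
It fails at once if the case or its lid is pressed with more than 40 N (contact force between any of the arm, the fingers and case above 40 N).
It fails at once if another thing on the shelf is shifted by more than 30 mm (distance of any of key, bowl, adapter, power_bank, earbud_case from where it was at the start of the episode above 0.03 m).
It also fails if it takes over 69 s, if anything falls off the work surface, if the arm or the gripper's body presses on something with over 40 N, if the wrist force passes 120 N, or if a joint passes its speed limit or range.

ROBOT

A 6-joint arm with a two-finger parallel gripper is mounted at the origin on the work surface. World frame = base frame: x ahead of the robot, y to its left, z up, the work surface at z = 0. Lengths are in m, angles in rad, forces in N, time in s.
With the tool pointing down it reaches from about 0.3 to 0.775 m from the base axis. Payload 14.6 kg.
Tool frame: the origin (TCP) lies midway between the tips of the shut fingers; the grasp point (between the pads) lies 19 mm behind it (tcp_to_grasp is the distance from the TCP to the grasp point, in m); z points along the fingers, y is the line along which they close (so a half turn about z gives the same grasp; the last joint's range is limited). The gripper opens to 94 mm and grips with 3 to 60 N. Pads are 16 mm wide; open, the fingers measure 119 mm over their backs; the gripper's body (75 mm by 177 mm) begins 78 mm behind the grasp point.
Start: joints at [1.047, 0.3, 1.521, -0, 1.321, -0.067], TCP at [0.243, 0.494, 0.205] pointing down, gripper open.
Joint ranges: [-3.03, 3.03], [-0.79, 2.21], [0.23, 2.52], [-1.04, 4.18], [0, 3.07], [-2.55, 2.55]. Speed limits (rad/s): [2.22, 2.22, 2.57, 3.14, 3.14, 3.14].

INTERFACE

Orientations are given as [roll, pitch, yaw] about the fixed x, y, z axes, in that order (R = Rz(yaw) Ry(pitch) Rx(roll)).
In Python, from station import * gives the robot as it stands.
- The arm moves only by the tool send_rows, never from a script. Its argument "motion" is a list of rows, each a list of 3 entries, a list of its own where there are three numbers: the shift along the tool's x, y, z in units of 0.03 m (1.0 is 0.03 m), then the turn, a rotation vector about the tool's x, y, z in units of 0.12 rad (1.0 is 0.12 rad), then the opening, from -1 (shut) to 1 (fully open). In form: [[[x, y, z], [rx, ry, rz], grip], ...]. A call has 1 to 12 rows; each row shifts and turns the commanded pose from where the row before left it, along the tool's axes as they then stand; what a row does not reach is not made up. A row lasts 1/10 s, in which the tool goes at most 50 mm and 8.59 degrees, less where a joint would pass 70% of its speed; a pose out of reach is approached as far as the arm can. A call with a number of a shift or a turn outside -1 to 1 is refused whole. A call with a gripper value outside its range is refused whole. The fingers move at their own pace and stop on an object; "squeeze" is the grip in N (left out, the last holds). Time passes only in rows, so rows that do not move let the fingers close. It gives the time, the measured TCP pose, the force, the opening and the grip force at its end, in the units of the state.
- get_obs(): the state, without advancing time (a new reading comes with each control period).
- camera(name): name is "scene" or "side" or "wrist"; returns a dict with "pixels" (384x512x3 uint8, red, green, blue), "depth" (384x512 float32, m along the optical axis (not along the pixel's ray), 0 where there is no reading), "fx", "fy", "cx", "cy" (pixels), "dist" ([k1, k2, p1, p2, k3] as OpenCV has them; the pictures are not rectified), "rvec" (rotation vector, rad) and "tvec" (3), from world to camera coordinates, as OpenCV has them. Camera axes: x right, y down, z forward; pixel columns grow to the right and rows downward; lengths in m; the calibration is good to about 2 mm. A picture is of the moment at which its call begins.
- hand_in(): hands the job in; it is judged then, once.
The state is a dict: "time_s": time; "qpos": joint angles; "joint_vel": joint speeds; "tau": joint torques, N m; "ee_pos": TCP position; "eef_rot": TCP orientation; "force": force on the tool from outside, world axes, zero at the start; "moment": the same for the moment, N m; "grip_width": finger opening in m; "grip_force": force on a finger pad.
Only numpy, scipy, OpenCV 4.12 (cv2) and the standard library are available. Lean on these libraries where they do the work, as an engineer would, in place of code of your own. Each camera call takes 0.05 s, during which the arm holds its last target. There are 200 camera calls.

## Working session

There is one attempt and no reset: what is moved stays moved. The work goes in short steps, Python scripts to look and compute and a tool call to move; the robot and the scene stay as the last step left them, time stands still between calls to the robot, and variables do not carry over. Pictures are saved under pics/ and viewed, at most 10 in all, crops included, and the job is handed in when it is done.

Besides the shell and the picture viewer there is one more tool, called as name(argument=value, ...) on one line, values as JSON. send_rows: Moves the arm, as the interface text tells. Its arguments: {"type":"object","properties":{"motion":{"type":"array"},"squeeze":{"type":"number"}},"required":["motion"]}

```bash
mkdir -p pics
cat > h.py <<'E'
from station import *
import numpy as np, cv2
def K(c): return np.array([[c['fx'],0,c['cx']],[0,c['fy'],c['cy']],[0,0,1.]])
def RT(c): return cv2.Rodrigues(np.array(c['rvec'],float))[0], np.array(c['tvec'],float).ravel()
def ray(c,uv):
    uv=np.asarray(uv,float).reshape(-1,1,2)
    n=cv2.undistortPoints(uv,K(c),np.array(c['dist'],float)).reshape(-1,2)
    R,t=RT(c); return -R.T@t, np.c_[n,np.ones(len(n))]@R   # dirs with unit depth
def plane(c,uv,z):
    o,d=ray(c,uv); return o+d*((z-o[2])/d[:,2])[:,None]
def dep(c,uv):
    uv=np.asarray(uv).reshape(-1,2); o,d=ray(c,uv)
    z=c['depth'][uv[:,1].astype(int),uv[:,0].astype(int)]; return o+d*z[:,None]
def tri(c1,p1,c2,p2):
    o1,d1=ray(c1,p1);o2,d2=ray(c2,p2);d1=d1[0];d2=d2[0]
    s=np.linalg.lstsq(np.c_[d1,-d2],o2-o1,rcond=None)[0]
    a=o1+s[0]*d1;b=o2+s[1]*d2; return (a+b)/2, np.linalg.norm(a-b)
def proj(c,P):
    return cv2.projectPoints(np.asarray(P,float).reshape(-1,1,3),np.array(c['rvec'],float),np.array(c['tvec'],float),K(c),np.array(c['dist'],float))[0].reshape(-1,2)
def shot(n):
    c=camera(n); c['bgr']=cv2.cvtColor(c['pixels'],cv2.COLOR_RGB2BGR); return c
E
python3 - <<'E'
from h import *
import pickle
print(get_obs())
C={n:shot(n) for n in('scene','side','wrist')}
pickle.dump(C,open('c0.pkl','wb'))
for n,c in C.items(): print(n,(-RT(c)[0].T@RT(c)[1]).round(3))
m=np.vstack([np.hstack([C['scene']['bgr'],C['side']['bgr']])])
m=cv2.resize(C['scene']['bgr'],(800,600)); cv2.imwrite('pics/a.png',m)
cv2.imwrite('pics/b.png',cv2.resize(C['side']['bgr'],(800,600)))
E
```

```text
{'time_s': 0.0, 'qpos': array([ 1.04739486e+00,  3.00475945e-01,  1.52158052e+00, -3.34767006e-05,
        1.32071720e+00, -6.66289628e-02]), 'joint_vel': array([-0.00043682, -0.00183051, -0.00085917,  0.0011153 , -0.00156657,
       -0.00085238]), 'tau': array([-2.91889650e-03, -5.31791174e+01, -3.52748716e+01,  7.07380241e-02,
        2.42361089e-02, -1.15462803e-04]), 'ee_pos': array([0.24247003, 0.49336932, 0.20488392]), 'eef_rot': array([-3.14041210e+00, -4.62781464e-05,  2.68482843e+00]), 'force': array([ 0.42604067, -0.2484107 , -0.1906635 ]), 'moment': array([ 0.00075508,  0.03495852, -0.01308464]), 'grip_force': 0.0, 'grip_width': 0.09422825190178855}
scene [1.32  0.16  0.748]
side [ 0.304 -0.827  0.985]
wrist [0.167 0.532 0.383]
```

View pics/a.png

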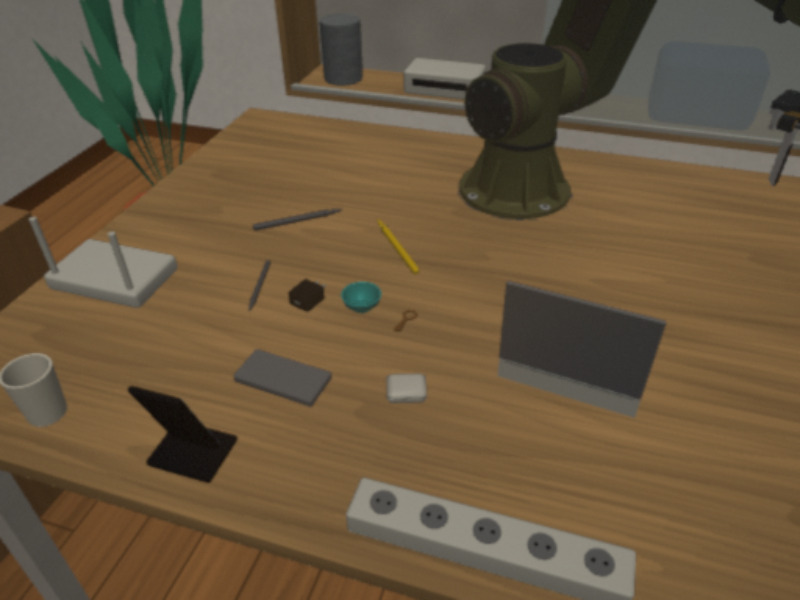

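View pics/b.png

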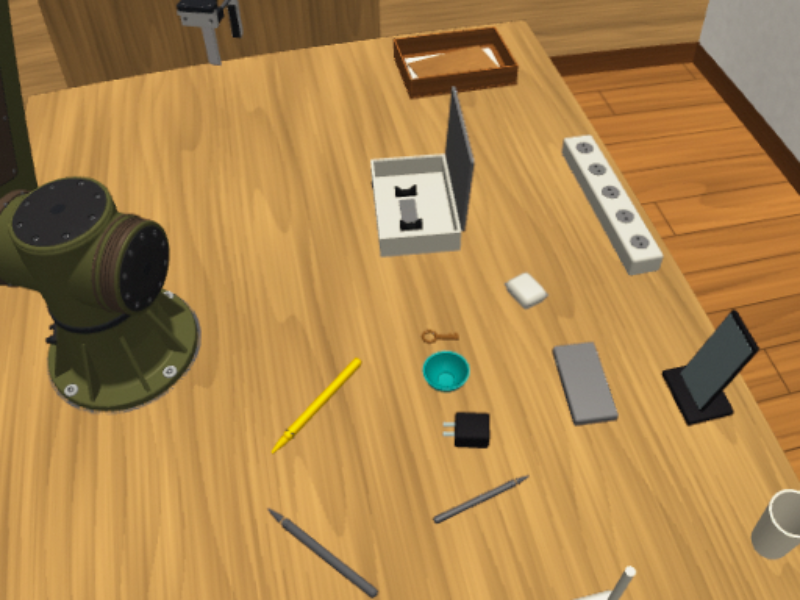

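The side view (800x600 picture) shows the small grey stylus from (435,520) to its tip at (527,477). The larger grey look-alike is at (322,552). The case rim corners are at about (372,158), (443,155), (460,245) and (380,254), and the saddles at (405,190) and (411,225). In the scene view the stylus runs from (268,262) to its tip at (251,308), and the lid stands open at (580,340).

Run:
```python
from h import *
import pickle
C=pickle.load(open('c0.pkl','rb')); s=1/1.5625
def seg(c,x0,y0,x1,y1):
    b=c['bgr'].astype(int); sat=b.max(2)-b.min(2)
    m=np.zeros(sat.shape,np.uint8); R=(slice(int(y0*s),int(y1*s)),slice(int(x0*s),int(x1*s)))
    m[R]=(sat[R]<40)
    n,l,st,ce=cv2.connectedComponentsWithStats(m); k=1+st[1:,4].argmax(); print('area',st[k])
    p=np.argwhere(l==k)[:,::-1].astype(np.float32); 
    mu=p.mean(0); v=np.linalg.svd(p-mu,full_matrices=False)[2][0]; t=(p-mu)@v
    return [mu+v*t.min(),mu+v*t.max()],p
es,ps=seg(C['side'],425,465,540,530); ec,pc=seg(C['scene'],240,252,280,315)
print(es,ec)
for n,e in(('side',es),('scene',ec)):
    P=plane(C[n],e,.005); print(n,P.round(4),np.linalg.norm(P[1]-P[0]))
for a in es:
    print([ (x.round(4),round(float(d),4)) for x,d in [tri(C['side'],a,C['scene'],b) for b in ec]])
# case, side view
sd=C['side']; c=np.array([[372,158],[443,155],[460,245],[380,254]])*s
print('rim',plane(sd,c,.045).round(4))
b=sd['bgr'].astype(int); m=(b.max(2)<60).astype(np.uint8); mm=np.zeros_like(m); mm[115:150,245:275]=m[115:150,245:275]
n,l,st,ce=cv2.connectedComponentsWithStats(mm)
for k in range(1,n):
    if st[k,4]>10: print(st[k],ce[k],plane(sd,ce[k],.018).round(4), dep(sd,ce[k]).round(4))
print('depth stylus',dep(sd,ps.mean(0)).round(4),'table', dep(sd,[[300,250]]).round(4))
cv2.imwrite('pics/c.png',cv2.resize(sd['bgr'][40:175,215:325],None,fx=4.4,fy=4.4,interpolation=cv2.INTER_CUBIC))
```

```text
area [277 305  60  30 261]
area [159 166  14  32 113]
[array([336.05618, 305.11734], dtype=float32), array([277.54388, 333.13583], dtype=float32)] [array([171.54262, 166.21228], dtype=float32), array([159.43205, 197.16902], dtype=float32)]
side [[ 0.5601 -0.3707  0.005 ]
 [ 0.4201 -0.4045  0.005 ]] 0.14399493623111354
scene [[ 0.4118 -0.4073  0.005 ]
 [ 0.5548 -0.3729  0.005 ]] 0.14704488583573025
[(array([ 0.5233, -0.3751,  0.0734]), 0.0652), (array([ 0.5587, -0.3713,  0.008 ]), 0.002)]
[(array([ 0.4185, -0.4049,  0.0093]), 0.0033), (array([ 0.4519, -0.4028, -0.0634]), 0.0711)]
rim [[0.4772 0.3044 0.045 ]
 [0.6086 0.2814 0.045 ]
 [0.5772 0.0464 0.045 ]
 [0.4426 0.0574 0.045 ]]
[253 119  13   7  63] [258.95238095 122.53968254] [[0.5222 0.2279 0.018 ]] [[0.5232 0.2324 0.0139]]
[256 140  14   7  67] [262.58208955 143.80597015] [[0.5129 0.1402 0.018 ]] [[0.5135 0.1433 0.0149]]
depth stylus [[ 0.4828 -0.39    0.0072]] table [[ 0.5232 -0.2093 -0.0006]]
```

View pics/c.png

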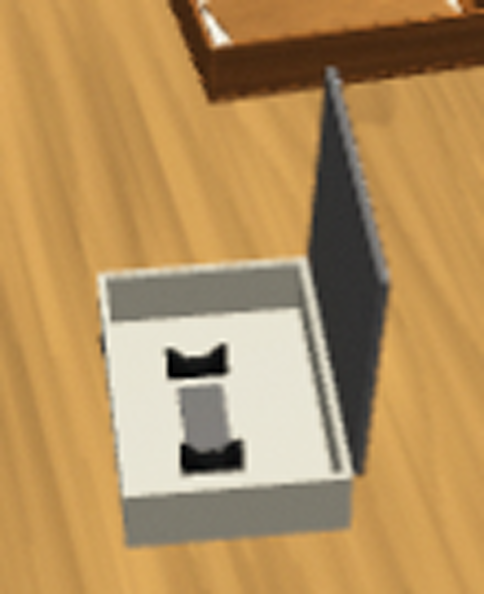

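The crop shows the case interior with both black saddles, at crop (197,362) and (212,457), and the rim corners at (100,272), (303,258), (350,472) and (122,497). The lid is roughly upright. Next I'll refine the case pose and plan the first leg.

```bash
cat > plan.py <<'E'
from h import *
import json
from scipy.spatial.transform import Rotation as Ro
def plan(tgt,R1,n,grip,dec=2,p0=None,R0=None,quiet=False):
    """rows from the pose now to tgt / R1 in n even rows"""
    o=get_obs(); p=np.array(o['ee_pos']) if p0 is None else p0
    R=Ro.from_euler('xyz',o['eef_rot']) if R0 is None else R0
    rows=[]; rv=(R.inv()*R1).as_rotvec()
    for i in range(n):
        d=R.inv().apply((np.array(tgt)-p)/(n-i))/.03; w=(R.inv()*R1).as_rotvec()/(n-i)/.12
        d=d.round(dec);w=w.round(dec); rows.append([(d+0).tolist(),(w+0).tolist(),grip])
        p=p+R.apply(d*.03); R=R*Ro.from_rotvec(w*.12)
    print('max',max(np.abs(r[0]+r[1]).max() for r in rows),'end',p.round(4),R.as_euler('xyz').round(4))
    for i in range(0,n,12): print(json.dumps(rows[i:i+12]).replace(' ',''))
def down(yaw): return Ro.from_euler('xyz',[np.pi,0,yaw])
E
python3 - <<'E'
from plan import *
import pickle
C=pickle.load(open('c0.pkl','rb')); sd=C['side']
c=np.array([[100,272],[303,258],[350,472],[122,497]])/4.4+[215,40]
P=plane(sd,c,.045);print(P.round(4),P.mean(0).round(4))
w=C['wrist'];print('optical axis',RT(w)[0][2].round(3), 'fx',w['fx'])
cv2.imwrite('pics/w0.png',w['bgr'])
plan([.488,-.389,.13],down(.234),36,1,1)
E
```

```text
[[0.4756 0.3016 0.045 ]
 [0.6102 0.2837 0.045 ]
 [0.587  0.0804 0.045 ]
 [0.4484 0.0919 0.045 ]] [0.5303 0.1894 0.045 ]
optical axis [ 0.259 -0.128 -0.957] fx 288.6136683416674
max 0.9 end [ 0.4885 -0.3894  0.1306] [3.1409e+00 6.0000e-04 2.3680e-01]
[[[-0.6,-0.6,0.1],[0.0,0.0,0.6],1],[[-0.6,-0.6,0.1],[0.0,0.0,0.6],1],[[-0.6,-0.5,0.1],[0.0,0.0,0.6],1],[[-0.7,-0.5,0.1],[0.0,0.0,0.6],1],[[-0.7,-0.4,0.1],[0.0,0.0,0.6],1],[[-0.8,-0.4,0.1],[0.0,0.0,0.6],1],[[-0.8,-0.3,0.1],[0.0,0.0,0.6],1],[[-0.8,-0.3,0.1],[0.0,0.0,0.6],1],[[-0.8,-0.2,0.1],[0.0,0.0,0.6],1],[[-0.8,-0.2,0.1],[0.0,0.0,0.6],1],[[-0.8,-0.1,0.1],[0.0,0.0,0.6],1],[[-0.9,0.0,0.1],[0.0,0.0,0.6],1]]
[[[-0.9,0.0,0.1],[0.0,0.0,0.6],1],[[-0.8,0.1,0.1],[0.0,0.0,0.5],1],[[-0.8,0.1,0.1],[0.0,0.0,0.6],1],[[-0.8,0.2,0.0],[0.0,0.0,0.5],1],[[-0.8,0.2,0.1],[0.0,0.0,0.6],1],[[-0.8,0.3,0.0],[0.0,0.0,0.5],1],[[-0.8,0.3,0.1],[0.0,0.0,0.6],1],[[-0.8,0.4,0.0],[0.0,0.0,0.5],1],[[-0.7,0.4,0.1],[0.0,0.0,0.6],1],[[-0.7,0.5,0.0],[0.0,0.0,0.5],1],[[-0.7,0.5,0.1],[0.0,0.0,0.6],1],[[-0.6,0.6,0.0],[0.0,0.0,0.5],1]]
[[[-0.6,0.6,0.1],[0.0,0.0,0.6],1],[[-0.5,0.7,0.0],[0.0,0.0,0.5],1],[[-0.5,0.7,0.1],[0.0,0.0,0.6],1],[[-0.5,0.7,0.0],[0.0,0.0,0.5],1],[[-0.4,0.8,0.1],[0.0,0.0,0.6],1],[[-0.3,0.8,0.0],[0.0,0.0,0.5],1],[[-0.3,0.8,0.1],[0.0,0.0,0.6],1],[[-0.3,0.8,0.0],[0.0,0.0,0.5],1],[[-0.2,0.8,0.1],[0.0,0.0,0.6],1],[[-0.1,0.9,0.0],[0.0,0.0,0.5],1],[[-0.1,0.8,0.1],[0.0,0.0,0.6],1],[[0.0,0.9,0.0],[0.0,0.0,0.5],1]]
```

send_rows(motion=[[[-0.6,-0.6,0.1],[0.0,0.0,0.6],1],[[-0.6,-0.6,0.1],[0.0,0.0,0.6],1],[[-0.6,-0.5,0.1],[0.0,0.0,0.6],1],[[-0.7,-0.5,0.1],[0.0,0.0,0.6],1],[[-0.7,-0.4,0.1],[0.0,0.0,0.6],1],[[-0.8,-0.4,0.1],[0.0,0.0,0.6],1],[[-0.8,-0.3,0.1],[0.0,0.0,0.6],1],[[-0.8,-0.3,0.1],[0.0,0.0,0.6],1],[[-0.8,-0.2,0.1],[0.0,0.0,0.6],1],[[-0.8,-0.2,0.1],[0.0,0.0,0.6],1],[[-0.8,-0.1,0.1],[0.0,0.0,0.6],1],[[-0.9,0.0,0.1],[0.0,0.0,0.6],1]])

```text
time_s: 1.35
ee_pos: [0.3277, 0.202, 0.1693]
eef_rot: [3.142, -0.0, 1.818]
force: [0.9, -0.0, -0.3]
grip_width: 0.0936
grip_force: 0.0
```

send_rows(motion=[[[-0.9,0.0,0.1],[0.0,0.0,0.6],1],[[-0.8,0.1,0.1],[0.0,0.0,0.5],1],[[-0.8,0.1,0.1],[0.0,0.0,0.6],1],[[-0.8,0.2,0.0],[0.0,0.0,0.5],1],[[-0.8,0.2,0.1],[0.0,0.0,0.6],1],[[-0.8,0.3,0.0],[0.0,0.0,0.5],1],[[-0.8,0.3,0.1],[0.0,0.0,0.6],1],[[-0.8,0.4,0.0],[0.0,0.0,0.5],1],[[-0.7,0.4,0.1],[0.0,0.0,0.6],1],[[-0.7,0.5,0.0],[0.0,0.0,0.5],1],[[-0.7,0.5,0.1],[0.0,0.0,0.6],1],[[-0.6,0.6,0.0],[0.0,0.0,0.5],1]])

```text
time_s: 2.55
ee_pos: [0.4045, -0.0923, 0.1481]
eef_rot: [-3.141, 0.0, 1.026]
force: [0.0, 0.7, 0.6]
grip_width: 0.094
grip_force: 0.0
```

send_rows(motion=[[[-0.6,0.6,0.1],[0.0,0.0,0.6],1],[[-0.5,0.7,0.0],[0.0,0.0,0.5],1],[[-0.5,0.7,0.1],[0.0,0.0,0.6],1],[[-0.5,0.7,0.0],[0.0,0.0,0.5],1],[[-0.4,0.8,0.1],[0.0,0.0,0.6],1],[[-0.3,0.8,0.0],[0.0,0.0,0.5],1],[[-0.3,0.8,0.1],[0.0,0.0,0.6],1],[[-0.3,0.8,0.0],[0.0,0.0,0.5],1],[[-0.2,0.8,0.1],[0.0,0.0,0.6],1],[[-0.1,0.9,0.0],[0.0,0.0,0.5],1],[[-0.1,0.8,0.1],[0.0,0.0,0.6],1],[[0.0,0.9,0.0],[0.0,0.0,0.5],1]])

```text
time_s: 3.75
ee_pos: [0.4885, -0.3899, 0.1298]
eef_rot: [-3.141, 0.001, 0.234]
force: [0.7, 0.2, 0.4]
grip_width: 0.0943
grip_force: 0.0
```

Run:
```python
from h import *
w=shot('wrist'); cv2.imwrite('pics/w1.png',w['bgr'])
b=w['bgr'].astype(int); sat=b.max(2)-b.min(2); print(proj(w,[[.42,-.405,.005],[.56,-.37,.005]]))
n,l,st,ce=cv2.connectedComponentsWithStats((sat<35).astype(np.uint8))
for k in range(1,n):
    if st[k,4]>100: print(st[k],ce[k].round(1),dep(w,ce[k]).round(4))
```

```text
[[251.71130536 248.42323673]
 [250.25691521 120.01571979]]
[  401   112   111   146 12123] [465.5 185.7] [[ 0.5493 -0.5886  0.0346]]
[ 245  115    9  135 1112] [249.1 184.9] [[ 0.4946 -0.3843  0.0093]]
[ 122  123   64   71 2739] [152.3 155.2] [[ 0.5068 -0.2854  0.0295]]
[    0   226   512   158 37914] [252.6 322.8] [[ 0.5156 -0.3824  0.2413]]
[164 369  18  12 103] [173.8 376. ] [[ 0.2141 -0.3472  0.0077]]
```

View pics/w1.png

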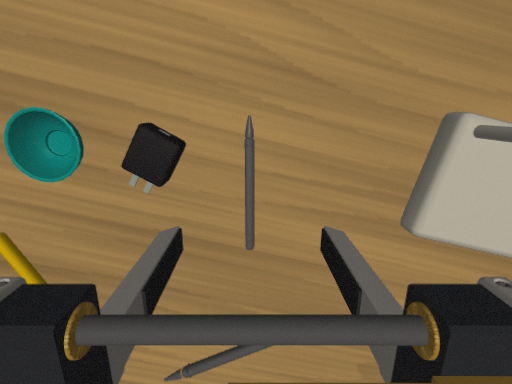

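The wrist view shows the stylus from the tail at (250,249) to the tip at (249,115), centred between the open fingers at about x = 251. The adapter is well clear at (153,155).

Run:
```python
from plan import *
import pickle
C=pickle.load(open('c0.pkl','rb'))
w=shot('wrist');b=w['bgr'].astype(int); sat=b.max(2)-b.min(2)
n,l,st,ce=cv2.connectedComponentsWithStats((sat<35).astype(np.uint8)); k=l[185,249]
p=np.argwhere(l==k)[:,::-1].astype(np.float32); mu=p.mean(0); v=np.linalg.svd(p-mu,full_matrices=False)[2][0]; v*=np.sign(v[1]);t=(p-mu)@v
e=[mu+v*t.min(),mu+v*t.max()]; P=plane(w,e,.006); print(P.round(4),np.linalg.norm(P[1]-P[0]),P.mean(0))
d=P[0]-P[1]; yaw=np.arctan2(d[1],d[0]); print('yaw',yaw)
for a,q in zip(e,([336.06,305.12],[277.54,333.14])): print(tri(w,a,C['side'],q))
u=d/np.linalg.norm(d); m=P.mean(0); 
plan([m[0],m[1],.040],down(yaw),4,1,2)
plan([m[0],m[1],.0015],down(yaw),4,0,2,p0=np.array([m[0],m[1],.04]),R0=down(yaw))
```

```text
[[ 0.5643 -0.3677  0.006 ]
 [ 0.4188 -0.4023  0.006 ]] 0.14947701387772133 [ 0.49154162 -0.38500523  0.006     ]
yaw 0.23352926624991055
(array([ 0.56321778, -0.36705937, -0.00402608]), np.float64(0.0018711894539517485))
(array([ 0.41928589, -0.4033442 ,  0.00494535]), np.float64(0.002626980424027823))
max 0.75 end [ 0.4916 -0.3849  0.0399] [-3.1414e+00  5.0000e-04  2.3320e-01]
[[[0.04,-0.04,0.75],[0.0,0.0,0.0],1],[[0.04,-0.05,0.75],[0.0,0.0,0.0],1],[[0.03,-0.04,0.74],[0.0,0.0,0.0],1],[[0.04,-0.05,0.75],[0.0,0.0,0.0],1]]
max 0.32 end [ 0.4915 -0.385   0.0016] [3.1416 0.     0.2335]
[[[0.0,0.0,0.32],[0.0,0.0,0.0],0],[[0.0,0.0,0.32],[0.0,0.0,0.0],0],[[0.0,0.0,0.32],[0.0,0.0,0.0],0],[[0.0,0.0,0.32],[0.0,0.0,0.0],0]]
```

send_rows(motion=[[[0.04,-0.04,0.75],[0,0,0],1],[[0.04,-0.05,0.75],[0,0,0],0.5],[[0.03,-0.04,0.75],[0,0,0],0],[[0.04,-0.05,0.75],[0,0,0],-0.2],[[0,0,0.4],[0,0,0],-0.2],[[0,0,0.4],[0,0,0],-0.2],[[0,0,0.3],[0,0,0],-0.2],[[0,0,0.12],[0,0,0],-0.2],[[0,0,0],[0,0,0],-0.2]], squeeze=15)

```text
time_s: 4.75
ee_pos: [0.4917, -0.3828, 0.0038]
eef_rot: [-3.142, 0.0, 0.237]
force: [-0.4, 0.6, -0.5]
grip_width: 0.0382
grip_force: 0.0
```

send_rows(motion=[[[0,0,0],[0,0,0],-1],[[0,0,0],[0,0,0],-1],[[0,0,0],[0,0,0],-1],[[0,0,0],[0,0,0],-1],[[0,0,0],[0,0,0],-1],[[0,0,0],[0,0,0],-1]])

```text
time_s: 5.35
ee_pos: [0.4919, -0.383, 0.0042]
eef_rot: [3.141, -0.0, 0.237]
force: [-0.2, -0.7, 3.0]
grip_width: 0.0096
grip_force: 15.0
```

Run:
```python
from plan import *
o=get_obs(); p=o['ee_pos']
plan([.517,.184,.165],down(1.46),24,-1,1,p0=np.array([p[0],p[1],p[2]+.12]))
```

```text
max 0.8 end [0.5167 0.1844 0.166 ] [3.1411e+00 3.0000e-04 1.4608e+00]
[[[0.2,-0.8,-0.1],[0.0,0.0,-0.4],-1],[[0.3,-0.7,-0.1],[0.0,0.0,-0.4],-1],[[0.3,-0.7,-0.1],[0.0,0.0,-0.4],-1],[[0.3,-0.7,-0.1],[0.0,0.0,-0.4],-1],[[0.4,-0.7,0.0],[0.0,0.0,-0.4],-1],[[0.4,-0.7,-0.1],[0.0,0.0,-0.4],-1],[[0.4,-0.7,0.0],[0.0,0.0,-0.4],-1],[[0.5,-0.6,-0.1],[0.0,0.0,-0.4],-1],[[0.5,-0.6,0.0],[0.0,0.0,-0.4],-1],[[0.5,-0.6,-0.1],[0.0,0.0,-0.4],-1],[[0.5,-0.6,0.0],[0.0,0.0,-0.4],-1],[[0.6,-0.5,-0.1],[0.0,0.0,-0.4],-1]]
[[[0.6,-0.5,0.0],[0.0,0.0,-0.4],-1],[[0.6,-0.5,-0.1],[0.0,0.0,-0.5],-1],[[0.6,-0.5,0.0],[0.0,0.0,-0.4],-1],[[0.7,-0.4,-0.1],[0.0,0.0,-0.5],-1],[[0.7,-0.4,0.0],[0.0,0.0,-0.4],-1],[[0.7,-0.3,-0.1],[0.0,0.0,-0.5],-1],[[0.7,-0.3,0.0],[0.0,0.0,-0.4],-1],[[0.8,-0.3,-0.1],[0.0,0.0,-0.5],-1],[[0.8,-0.2,0.0],[0.0,0.0,-0.4],-1],[[0.8,-0.2,-0.1],[0.0,0.0,-0.5],-1],[[0.7,-0.2,0.0],[0.0,0.0,-0.4],-1],[[0.8,-0.1,-0.1],[0.0,0.0,-0.5],-1]]
```

send_rows(motion=[[[0,0,-0.3],[0,0,0],-1],[[0,0,-0.5],[0,0,0],-1],[[0,0,-0.8],[0,0,0],-1],[[0,0,-0.8],[0,0,0],-1],[[0,0,-0.8],[0,0,0],-1],[[0,0,-0.8],[0,0,0],-1]])

```text
time_s: 5.95
ee_pos: [0.4917, -0.3828, 0.1263]
eef_rot: [3.141, -0.001, 0.237]
force: [-0.0, -0.1, -0.2]
grip_width: 0.01
grip_force: 15.0
```

send_rows(motion=[[[0.2,-0.8,-0.1],[0,0,-0.4],-1],[[0.3,-0.7,-0.1],[0,0,-0.4],-1],[[0.3,-0.7,-0.1],[0,0,-0.4],-1],[[0.3,-0.7,-0.1],[0,0,-0.4],-1],[[0.4,-0.7,0],[0,0,-0.4],-1],[[0.4,-0.7,-0.1],[0,0,-0.4],-1],[[0.4,-0.7,0],[0,0,-0.4],-1],[[0.5,-0.6,-0.1],[0,0,-0.4],-1],[[0.5,-0.6,0],[0,0,-0.4],-1],[[0.5,-0.6,-0.1],[0,0,-0.4],-1],[[0.5,-0.6,0],[0,0,-0.4],-1],[[0.6,-0.5,-0.1],[0,0,-0.4],-1]])

```text
time_s: 7.15
ee_pos: [0.507, -0.0996, 0.149]
eef_rot: [3.141, -0.0, 0.815]
force: [0.3, -0.2, -0.1]
grip_width: 0.0097
grip_force: 15.0
```

send_rows(motion=[[[0.6,-0.5,0],[0,0,-0.4],-1],[[0.6,-0.5,-0.1],[0,0,-0.5],-1],[[0.6,-0.5,0],[0,0,-0.4],-1],[[0.7,-0.4,-0.1],[0,0,-0.5],-1],[[0.7,-0.4,0],[0,0,-0.4],-1],[[0.7,-0.3,-0.1],[0,0,-0.5],-1],[[0.7,-0.3,0],[0,0,-0.4],-1],[[0.8,-0.3,-0.1],[0,0,-0.5],-1],[[0.8,-0.2,0],[0,0,-0.4],-1],[[0.8,-0.2,-0.1],[0,0,-0.5],-1],[[0.7,-0.2,0],[0,0,-0.4],-1],[[0.8,-0.1,-0.1],[0,0,-0.5],-1]])

```text
time_s: 8.35
ee_pos: [0.5162, 0.1854, 0.167]
eef_rot: [3.141, -0.0, 1.463]
force: [0.3, -0.3, 0.7]
grip_width: 0.0095
grip_force: 15.0
```

Run:
```python
from h import *
import pickle
print(get_obs()['ee_pos'],get_obs()['grip_width'])
C={n:shot(n) for n in('wrist','side')}; pickle.dump(C,open('c1.pkl','wb'))
cv2.imwrite('pics/w2.png',cv2.resize(C['wrist']['bgr'],(800,600)))
```

```text
[0.51624033 0.1853751  0.16696703] 0.009461101072653027
```

View pics/w2.png

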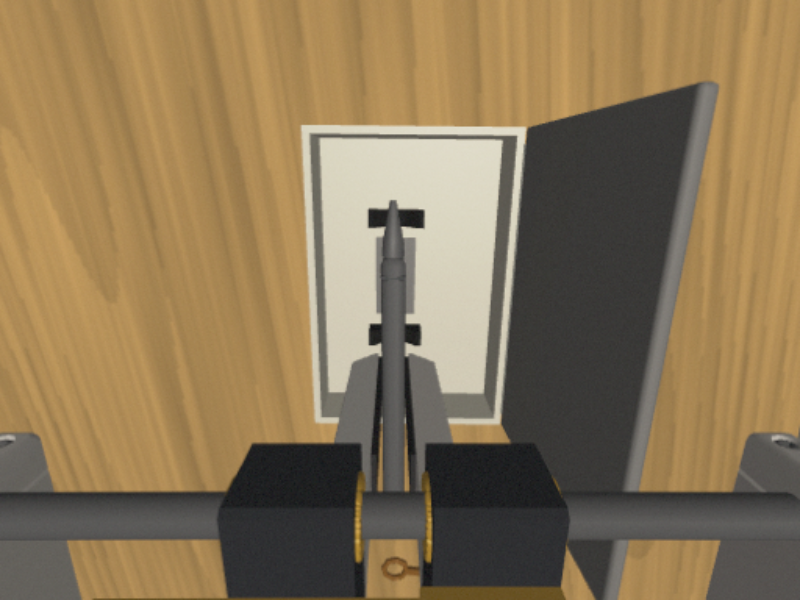

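The wrist view shows the rim at (302,126), (526,127), (500,423) and (316,423), with the saddles at (396,218) and (395,334). The stylus is held straight with its tip at (392,202), and the lid is open on the right.

```bash
cat > case.py <<'E'
from plan import *
import pickle
C=pickle.load(open('c1.pkl','rb')); w=C['wrist']; s=1/1.5625
c=np.array([[302,126],[526,127],[500,423],[316,423]])*s
P=plane(w,c,.045); ctr=P.mean(0); print('rim',P.round(4),ctr.round(4), np.linalg.norm(np.diff(np.r_[P,P[:1]],axis=0),axis=1).round(4))
for i in range(4):
    j=(c[i]).astype(int); q=np.array([[x,y] for x in range(j[0]-3,j[0]+4) for y in range(j[1]-3,j[1]+4)]); D=dep(w,q); print('  depth z near corner, max',D[:,2].max().round(4))
fr=P[0]-P[3]; bk=P[1]-P[2]; ya=np.arctan2(-(fr+bk)[0],(fr+bk)[1]); print('case yaw',ya, [np.arctan2(-v[0],v[1]).round(3) for v in(fr,bk)])
b=w['bgr'].astype(int); dark=b.max(2)<45
for (x0,y0,x1,y1) in((360,200,430,235),(362,318,428,350)):
    m=np.zeros_like(dark); R=(slice(int(y0*s),int(y1*s)),slice(int(x0*s),int(x1*s))); m[R]=dark[R]
    q=np.argwhere(m)[:,::-1]; D=dep(w,q); D=D[(D[:,2]<.03)&(D[:,2]>.003)]
    cr,sr=np.cos(ya),np.sin(ya); L=(D-ctr)@np.array([[cr,-sr,0],[sr,cr,0],[0,0,1]]); 
    T=L[D[:,2]>.018]; print('saddle n',len(D),'local min',L.min(0).round(4),'max',L.max(0).round(4),'zmax',D[:,2].max().round(4),'mid top',((T.min(0)+T.max(0))/2).round(4) if len(T) else '')
# stylus axis by depth
g=np.array([[x,y] for y in range(205,345,4) for x in range(375,412,2)])*s
D=dep(w,g); k=(D[:,2]>.12)&(D[:,2]<.2)
D=D[k]; gy=g[k][:,1]
pts=[]
for y in np.unique(gy):
    e=D[gy==y]; pts.append(e.mean(0))
    if len(pts)%5==1: print(e.mean(0).round(4),len(e))
E
python3 case.py
```

```text
rim [[0.4727 0.3029 0.045 ]
 [0.6109 0.2874 0.045 ]
 [0.5867 0.0805 0.045 ]
 [0.4487 0.0954 0.045 ]] [0.5297 0.1916 0.045 ] [0.1391 0.2083 0.1388 0.2088]
  depth z near corner, max 0.0454
  depth z near corner, max 0.3455
  depth z near corner, max 0.3455
  depth z near corner, max 0.0453
case yaw -0.11565806543915268 [np.float64(-0.115), np.float64(-0.116)]
saddle n 258 local min [-0.0298  0.0396 -0.0349] max [ 0.008   0.0509 -0.0222] zmax 0.0228 mid top [-0.0109  0.0453 -0.0246]
saddle n 180 local min [-0.0298 -0.0501 -0.0376] max [ 0.0074 -0.0381 -0.0219] zmax 0.0231 mid top [-0.0111 -0.0442 -0.0244]
[0.5244 0.2582 0.1689] 3
[0.524  0.2506 0.1692] 8
[0.5228 0.2432 0.1705] 11
[0.5224 0.2354 0.1713] 12
[0.5215 0.2274 0.1714] 12
[0.5206 0.2192 0.1715] 12
[0.5197 0.2106 0.1712] 12
```

```bash
cat >> case.py <<'E'
print('---')
q=np.array([[x,y] for y in range(150,430,20) for x in range(530,690,15)])*s
o=np.array([[540,200],[560,250],[600,200],[640,200],[620,300],[560,350],[600,350],[660,150]])*s
D=dep(w,o); L=(D-ctr)@np.array([[cr,-sr,0],[sr,cr,0],[0,0,1]]); print(L.round(4))
a=np.polyfit(L[:,2],L[:,0],1); print('lid angle',np.pi/2+np.arctan(a[0]), a)
cra=ctr+np.array([[cr,-sr],[sr,cr]]).T.__class__ and ctr[:2]+np.array([[cr,-sr],[sr,cr]])@[-.0105,0]; print('cradle',cra)
R1=down(1.45)*Ro.from_euler('x',-.22)
plan([.5187,.1928,.08],R1,8,-1,2)
plan([.5187,.1928,.0205],R1,6,-1,2,p0=np.array([.5187,.1928,.08]),R0=R1)
E
python3 case.py | sed -n '/---/,$p'
```

```text
---
[[ 0.0723  0.0624  0.0328]
 [ 0.0739  0.0394  0.0681]
 [ 0.0757  0.0668  0.1024]
 [ 0.0774  0.0686  0.1311]
 [ 0.078   0.0293  0.1271]
 [ 0.0745 -0.0104  0.0827]
 [ 0.0764  0.0051  0.1205]
 [ 0.0775  0.0855  0.1384]]
lid angle 1.6239588347751286 [0.05321265 0.0703593 ]Traceback (most recent call last):
  File "case.py", line 28, in <module>
    cra=ctr+np.array([[cr,-sr],[sr,cr]]).T.__class__ and ctr[:2]+np.array([[cr,-sr],[sr,cr]])@[-.0105,0]; print('cradle',cra)
        ~~~^~~~~~~~~~~~~~~~~~~~~~~~~~~~~~~~~~~~~~~~~
TypeError: unsupported operand type(s) for +: 'float' and 'type'
```

```bash
sed -i '/^cra=/d' case.py; python3 case.py | sed -n '/lid angle/,$p'
```

```text
lid angle 1.6239588347751286 [0.05321265 0.0703593 ]
max 0.37 end [0.5185 0.1928 0.0801] [ 2.9217e+00 -1.0000e-04  1.4501e+00]
[[[0.03,0.01,0.36],[-0.23,0.0,0.02],-1],[[0.03,0.0,0.36],[-0.23,0.0,0.01],-1],[[0.02,-0.02,0.36],[-0.23,0.0,0.02],-1],[[0.03,-0.03,0.37],[-0.23,0.0,0.01],-1],[[0.02,-0.03,0.36],[-0.23,-0.01,0.02],-1],[[0.03,-0.05,0.36],[-0.22,0.0,0.01],-1],[[0.03,-0.05,0.36],[-0.23,-0.01,0.02],-1],[[0.02,-0.07,0.36],[-0.22,0.0,0.01],-1]]
max 0.33 end [0.5188 0.1928 0.0204] [2.9216 0.     1.45  ]
[[[0.0,-0.07,0.32],[0.0,0.0,0.0],-1],[[0.0,-0.07,0.32],[0.0,0.0,0.0],-1],[[0.0,-0.07,0.32],[0.0,0.0,0.0],-1],[[0.0,-0.07,0.33],[0.0,0.0,0.0],-1],[[0.0,-0.08,0.32],[0.0,0.0,0.0],-1],[[0.0,-0.07,0.33],[0.0,0.0,0.0],-1]]
```

send_rows(motion=[[[0.03,0.01,0.36],[-0.23,0,0.02],-1],[[0.03,0,0.36],[-0.23,0,0.01],-1],[[0.02,-0.02,0.36],[-0.23,0,0.02],-1],[[0.03,-0.03,0.37],[-0.23,0,0.01],-1],[[0.02,-0.03,0.36],[-0.23,-0.01,0.02],-1],[[0.03,-0.05,0.36],[-0.22,0,0.01],-1],[[0.03,-0.05,0.36],[-0.23,-0.01,0.02],-1],[[0.02,-0.07,0.36],[-0.22,0,0.01],-1],[[0,0,0],[0,0,0],-1]])

```text
time_s: 9.35
ee_pos: [0.5176, 0.1899, 0.0781]
eef_rot: [2.924, 0.002, 1.445]
force: [-0.5, -0.5, -0.1]
grip_width: 0.0099
grip_force: 15.0
```

Run:
```python
from plan import *
R1=down(1.45)*Ro.from_euler('x',-.22)
w=shot('wrist'); cv2.imwrite('pics/w3.png',w['bgr']); s=1/1.5625
D=[]
for y in range(120,235,3):
    q=np.array([[x,y] for x in range(200,300)]); d=dep(w,q); k=(d[:,2]>.065)&(d[:,2]<.105)
    if 4<k.sum()<25: D.append(np.r_[d[k].mean(0),k.sum(),y])
D=np.array(D);print(D[::4].round(4))
plan([.5187,.1928,.0205],R1,6,-1,2)
```

```text
[[5.265e-01 2.639e-01 7.900e-02 5.000e+00 1.290e+02]
 [5.254e-01 2.570e-01 7.980e-02 9.000e+00 1.410e+02]
 [5.243e-01 2.500e-01 8.090e-02 1.300e+01 1.530e+02]
 [5.236e-01 2.424e-01 8.000e-02 1.300e+01 1.650e+02]
 [5.224e-01 2.356e-01 8.270e-02 1.600e+01 1.770e+02]
 [5.216e-01 2.278e-01 8.220e-02 1.600e+01 1.890e+02]
 [5.206e-01 2.199e-01 8.220e-02 1.600e+01 2.010e+02]
 [5.195e-01 2.120e-01 8.240e-02 1.600e+01 2.130e+02]
 [5.182e-01 2.036e-01 8.200e-02 1.500e+01 2.250e+02]]
max 0.32 end [0.5186 0.1927 0.0203] [ 2.9216e+00 -1.0000e-04  1.4506e+00]
[[[0.02,-0.07,0.32],[0.0,0.0,-0.01],-1],[[0.01,-0.07,0.32],[0.0,0.0,-0.01],-1],[[0.02,-0.07,0.32],[-0.01,0.0,0.0],-1],[[0.01,-0.07,0.32],[0.0,0.01,-0.01],-1],[[0.02,-0.07,0.31],[-0.01,0.0,0.0],-1],[[0.01,-0.07,0.32],[0.0,0.01,-0.01],-1]]
```

View pics/w3.png

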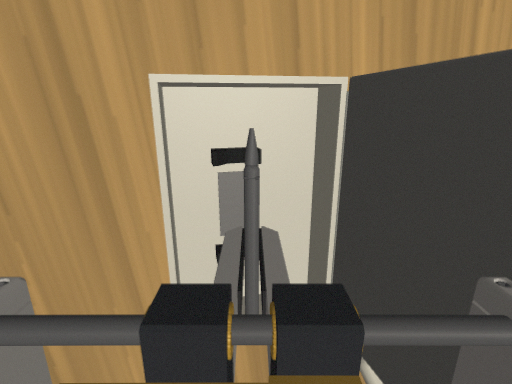

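The stylus (tip at (251,129)) is parallel to the case and lines up with the saddle line once the tilted view is allowed for. Lowering it now.

send_rows(motion=[[[0.02,-0.07,0.32],[0,0,0],-1],[[0.01,-0.07,0.32],[0,0,0],-1],[[0.02,-0.07,0.32],[0,0,0],-1],[[0.01,-0.07,0.32],[0,0,0],-1],[[0.02,-0.07,0.31],[0,0,0],-1],[[0.01,-0.07,0.32],[0,0,0],-1],[[0,0,0],[0,0,0],-1]])

```text
time_s: 10.1
ee_pos: [0.5186, 0.1932, 0.0187]
eef_rot: [2.924, 0.001, 1.446]
force: [0.4, 0.1, -0.2]
grip_width: 0.0096
grip_force: 15.0
```

send_rows(motion=[[[0,0,0],[0,0,0],-0.72],[[0,0,0],[0,0,0],-0.65],[[0,0,0],[0,0,0],-0.55],[[0,0,0],[0,0,0],-0.45],[[0,0,0],[0,0,0],-0.4],[[0,0,0],[0,0,0],-0.4],[[0,0,-0.3],[0,0,0],-0.4],[[0,0,-0.5],[0,0,0],-0.4],[[0,0,-0.8],[0,0,0],-0.4],[[0,0,-0.8],[0,0,0],-0.4],[[0,0,-0.8],[0,0,0],-0.4]])

```text
time_s: 11.2
ee_pos: [0.4979, 0.1959, 0.1153]
eef_rot: [2.923, 0.001, 1.446]
force: [1.1, -0.1, -0.2]
grip_width: 0.0282
grip_force: 0.0
```

Run:
```python
from plan import *
w=shot('wrist'); cv2.imwrite('pics/w4.png',w['bgr'])
sd=shot('side'); cv2.imwrite('pics/s4.png',sd['bgr'])
ctr=np.array([.5297,.1916,0]);ya=-.1157;cr,sr=np.cos(ya),np.sin(ya);M=np.array([[cr,-sr,0],[sr,cr,0],[0,0,1]])
q=np.array([[x,y] for y in range(90,384) for x in range(150,360)]); L=(dep(w,q)-ctr)@M
k=(L[:,2]>.018)&(L[:,2]<.028)&(abs(L[:,0]+.01)<.03)&(abs(L[:,1])<.09)&(w['bgr'].max(2)[q[:,1],q[:,0]]>45)
L=L[k]
for y in np.arange(-.08,.08,.01):
    e=L[abs(L[:,1]-y)<.005]; 
    if len(e): print(round(y,2),len(e),e.mean(0).round(4),e[:,0].min().round(4),e[:,0].max().round(4))
```

```text
-0.07 54 [-0.011  -0.0688  0.0215] -0.0151 -0.0065
-0.06 79 [-0.0109 -0.06    0.0215] -0.015 -0.0063
-0.05 91 [-0.0111 -0.0498  0.0214] -0.0307 0.009
-0.04 83 [-0.0092 -0.0401  0.0216] -0.0149 0.0087
-0.03 83 [-0.0107 -0.0301  0.0217] -0.015 -0.0063
-0.02 82 [-0.0108 -0.02    0.0217] -0.0147 -0.0064
-0.01 85 [-0.0106 -0.01    0.0217] -0.0146 -0.0061
-0.0 91 [-0.0108  0.0001  0.0217] -0.0152 -0.0063
0.01 92 [-0.0106  0.0101  0.0216] -0.0149 -0.0047
0.02 102 [-0.0103  0.0199  0.0213] -0.0148 -0.0045
0.03 110 [-0.0101  0.0302  0.0214] -0.0148 -0.0045
0.04 123 [-0.0098  0.0401  0.0213] -0.0306 0.0089
0.05 115 [-0.0088  0.0496  0.0213] -0.0146 0.0088
0.06 86 [-0.0099  0.0598  0.0204] -0.0136 -0.0054
0.07 45 [-0.0097  0.0693  0.0192] -0.0122 -0.0073
```

View pics/w4.png

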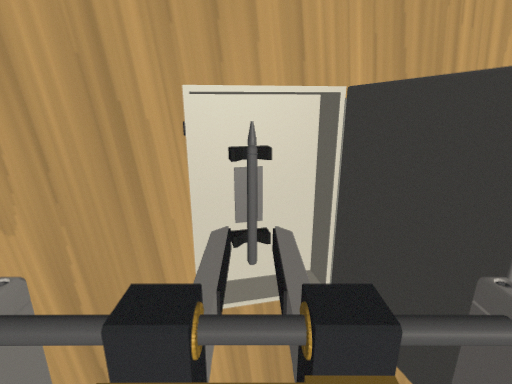

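The wrist view and depth show the stylus seated: its top is at z ≈ 21.5 mm, local x ≈ -10.5 mm, and it is level and parallel to the case. Next I'll go over the lid and push it from behind with shut fingers, along its arc.

```bash
cat > arc.py <<'E'
from plan import *
ctr=np.array([.5297,.1916,0]);ya=-.1157;cr,sr=np.cos(ya),np.sin(ya);M=np.array([[cr,-sr,0],[sr,cr,0],[0,0,1]])
RD=down(np.pi/2+ya)
def W(x,z): return ctr+M@[x,0,z]
def tcp(th,s=.125,h=.0125): return W(.07-s*np.cos(th)+.007*np.sin(th)+h,.0455+s*np.sin(th)+.007*np.cos(th))
E
python3 - <<'E'
from arc import *
a=np.array([.505,.195,.25]);b=W(.115,.25)
plan(a,RD,8,-1,2)
plan(b,RD,7,-1,2,p0=a,R0=RD)
plan(W(.115,.17),RD,4,-1,2,p0=b,R0=RD)
E
```

```text
max 0.55 end [0.5049 0.1951 0.2499] [-3.1415e+00 -6.0000e-04  1.4548e+00]
[[[0.0,0.15,-0.53],[0.23,0.0,-0.01],-1],[[0.0,0.13,-0.54],[0.23,0.0,-0.01],-1],[[0.0,0.12,-0.54],[0.23,0.0,-0.01],-1],[[0.0,0.1,-0.54],[0.23,0.0,-0.01],-1],[[-0.01,0.09,-0.55],[0.23,0.0,-0.01],-1],[[0.0,0.07,-0.55],[0.24,0.0,-0.01],-1],[[-0.01,0.05,-0.55],[0.23,0.0,-0.01],-1],[[0.0,0.04,-0.55],[0.24,0.0,0.0],-1]]
max 0.67 end [0.6438 0.1783 0.25  ] [3.1416 0.     1.4551]
[[[0.0,0.67,0.0],[0.0,0.0,0.0],-1],[[0.0,0.67,0.0],[0.0,0.0,0.0],-1],[[0.0,0.66,0.0],[0.0,0.0,0.0],-1],[[0.0,0.67,0.0],[0.0,0.0,0.0],-1],[[-0.01,0.66,0.0],[0.0,0.0,0.0],-1],[[0.0,0.67,0.0],[0.0,0.0,0.0],-1],[[-0.01,0.66,0.0],[0.0,0.0,0.0],-1]]
max 0.67 end [0.6439 0.1783 0.1699] [3.1416 0.     1.4551]
[[[0.0,0.0,0.67],[0.0,0.0,0.0],-1],[[0.0,0.0,0.67],[0.0,0.0,0.0],-1],[[0.0,0.0,0.66],[0.0,0.0,0.0],-1],[[0.0,0.0,0.67],[0.0,0.0,0.0],-1]]
```

send_rows(motion=[[[0,0.15,-0.53],[0.23,0,-0.01],-0.4],[[0,0.13,-0.54],[0.23,0,-0.01],-1],[[0,0.12,-0.54],[0.23,0,-0.01],-1],[[0,0.1,-0.54],[0.23,0,-0.01],-1],[[-0.01,0.09,-0.55],[0.23,0,-0.01],-1],[[0,0.07,-0.55],[0.24,0,-0.01],-1],[[-0.01,0.05,-0.55],[0.23,0,-0.01],-1],[[0,0.04,-0.55],[0.24,0,0],-1]], squeeze=5)

```text
time_s: 12.1
ee_pos: [0.5046, 0.1946, 0.2464]
eef_rot: [-3.135, 0.002, 1.454]
force: [0.1, -0.1, -0.2]
grip_width: 0.0001
grip_force: 0.0
```

send_rows(motion=[[[0,0.67,0],[0,0,0],-1],[[0,0.67,0],[0,0,0],-1],[[0,0.66,0],[0,0,0],-1],[[0,0.67,0],[0,0,0],-1],[[0,0.66,0],[0,0,0],-1],[[0,0.67,0],[0,0,0],-1],[[-0.01,0.66,0],[0,0,0],-1],[[0,0,0],[0,0,0],-1]])

```text
time_s: 12.9
ee_pos: [0.6447, 0.1775, 0.2437]
eef_rot: [-3.135, 0.003, 1.453]
force: [-0.1, 0.2, -0.8]
grip_width: 0.0006
grip_force: 0.0
```

send_rows(motion=[[[0,0,0.67],[0,0,0],-1],[[0,0,0.67],[0,0,0],-1],[[0,0,0.66],[0,0,0],-1],[[0,0,0.67],[0,0,0],-1],[[0,0,0],[0,0,0],-1]])

```text
time_s: 13.4
ee_pos: [0.6414, 0.178, 0.1623]
eef_rot: [-3.132, 0.004, 1.455]
force: [0.1, -0.6, 0.3]
grip_width: 0.0005
grip_force: 0.0
```

Run:
```python
from arc import *
o=get_obs(); p=o['ee_pos'].copy(); R=Ro.from_euler('xyz',o['eef_rot']); print(p,((p-ctr)@M).round(4))
rows=[]
T=[tcp(t) for t in np.r_[1.60,np.linspace(1.57,.15,25)]]
T=[p+(T[0]-p)*k/3 for k in(1,2)]+T
for t in T:
    d=(R.inv().apply(t-p)/.03).round(2); p=p+R.apply(d*.03); rows.append([(d+0).tolist(),[0,0,0],-1])
for i in range(0,len(rows),12): print(json.dumps(rows[i:i+12]).replace(' ',''))
```

```text
[0.64141234 0.1779764  0.1623086 ] [ 0.1125 -0.0006  0.1623]
[[[0.01,-0.22,-0.09],[0,0,0],-1],[[0.0,-0.21,-0.08],[0,0,0],-1],[[0.01,-0.22,-0.09],[0,0,0],-1],[[0.0,-0.12,-0.01],[0,0,0],-1],[[0.0,-0.25,0.0],[0,0,0],-1],[[0.0,-0.25,0.01],[0,0,0],-1],[[0.0,-0.24,0.03],[0,0,0],-1],[[0.0,-0.25,0.04],[0,0,0],-1],[[0.0,-0.24,0.05],[0,0,0],-1],[[0.0,-0.23,0.07],[0,0,0],-1],[[0.0,-0.24,0.08],[0,0,0],-1],[[0.0,-0.23,0.1],[0,0,0],-1]]
[[[0.0,-0.22,0.11],[0,0,0],-1],[[0.0,-0.21,0.12],[0,0,0],-1],[[0.0,-0.21,0.13],[0,0,0],-1],[[0.0,-0.2,0.15],[0,0,0],-1],[[0.0,-0.19,0.16],[0,0,0],-1],[[0.0,-0.18,0.17],[0,0,0],-1],[[0.0,-0.17,0.17],[0,0,0],-1],[[0.0,-0.16,0.19],[0,0,0],-1],[[0.0,-0.14,0.2],[0,0,0],-1],[[0.01,-0.14,0.21],[0,0,0],-1],[[0.0,-0.12,0.21],[0,0,0],-1],[[0.0,-0.11,0.22],[0,0,0],-1]]
[[[0.0,-0.1,0.23],[0,0,0],-1],[[0.0,-0.08,0.23],[0,0,0],-1],[[0.0,-0.07,0.24],[0,0,0],-1],[[0.0,-0.06,0.24],[0,0,0],-1]]
```

send_rows(motion=[[[0.01,-0.22,-0.09],[0,0,0],-1],[[0,-0.21,-0.08],[0,0,0],-1],[[0.01,-0.22,-0.09],[0,0,0],-1],[[0,-0.12,-0.01],[0,0,0],-1],[[0,-0.25,0],[0,0,0],-1],[[0,-0.25,0.01],[0,0,0],-1],[[0,-0.24,0.03],[0,0,0],-1],[[0,-0.25,0.04],[0,0,0],-1],[[0,-0.24,0.05],[0,0,0],-1],[[0,-0.23,0.07],[0,0,0],-1],[[0,-0.24,0.08],[0,0,0],-1],[[0,-0.23,0.1],[0,0,0],-1]])

```text
time_s: 14.6
ee_pos: [0.5621, 0.1881, 0.1623]
eef_rot: [-3.137, 0.002, 1.454]
force: [0.4, -0.0, 0.4]
grip_width: 0.0004
grip_force: 0.6
```

Run:
```python
from arc import *
o=get_obs(); p=o['ee_pos']; print(((p-ctr)@M).round(4),o['force'], 'plan', ((tcp(1.57-8*.0592)-ctr)@M).round(4))
sd=shot('side'); cv2.imwrite('pics/s5.png',cv2.resize(sd['bgr'][20:200,180:380],(800,600)))
```

```text
[0.0326 0.0003 0.1623] [ 0.44699017 -0.03397427  0.37610791] plan [0.0316 0.     0.1599]
```

View pics/s5.png

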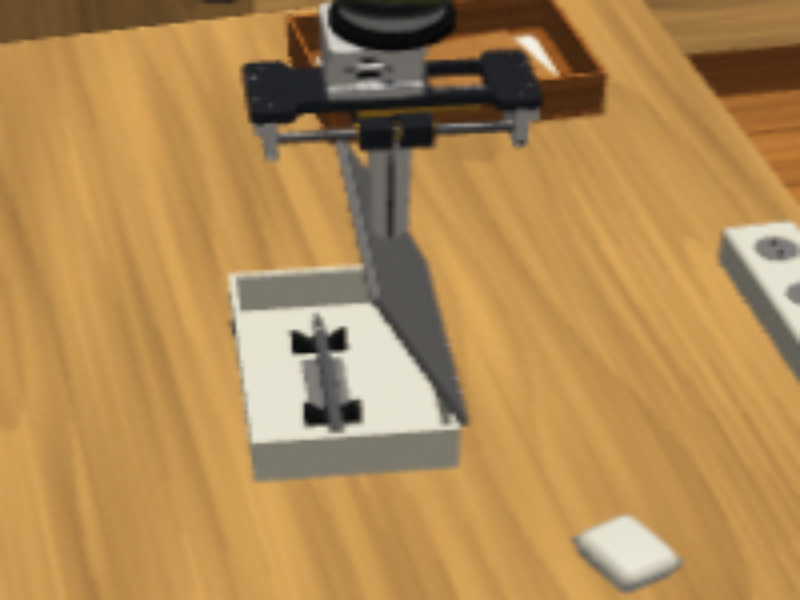

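The side crop shows the shut fingers at (390,200) behind the lid, which has come down about 0.5 rad. The stylus lies in both saddles at (330,370). Continuing along the arc.

send_rows(motion=[[[0,-0.22,0.11],[0,0,0],-1],[[0,-0.21,0.12],[0,0,0],-1],[[0,-0.21,0.13],[0,0,0],-1],[[0,-0.2,0.15],[0,0,0],-1],[[0,-0.19,0.16],[0,0,0],-1],[[0,-0.18,0.17],[0,0,0],-1],[[0,-0.17,0.17],[0,0,0],-1],[[0,-0.16,0.19],[0,0,0],-1],[[0,-0.14,0.2],[0,0,0],-1],[[0.01,-0.14,0.21],[0,0,0],-1],[[0,-0.12,0.21],[0,0,0],-1],[[0,-0.11,0.22],[0,0,0],-1]])

```text
time_s: 15.85
ee_pos: [0.5011, 0.1955, 0.1011]
eef_rot: [-3.137, 0.002, 1.455]
force: [0.3, 1.0, 1.5]
grip_width: 0.0004
grip_force: 0.4
```

Run:
```python
from arc import *
o=get_obs(); p=o['ee_pos'].copy(); R=Ro.from_euler('xyz',o['eef_rot']); L=(p-ctr)@M; print(L.round(4),o['force'])
t0=np.arcsin((L[2]-.0525)/.125); print('theta~',t0)
rows=[]
for t in np.r_[np.linspace(t0,0,int(t0/.055)+1)[1:]]:
    d=(R.inv().apply(tcp(t)-p)/.03).round(2); p=p+R.apply(d*.03); rows.append([(d+0).tolist(),[0,0,0],-1])
print(json.dumps(rows).replace(' ',''))
```

```text
[-0.0289  0.0006  0.1011] [0.26276621 0.98738093 1.45508381]
theta~ 0.3995262250030728
[[[-0.02,-0.13,0.24],[0,0,0],-1],[[0.0,-0.09,0.22],[0,0,0],-1],[[0.0,-0.07,0.23],[0,0,0],-1],[[0.0,-0.06,0.23],[0,0,0],-1],[[0.0,-0.04,0.23],[0,0,0],-1],[[0.0,-0.04,0.24],[0,0,0],-1],[[0.0,-0.02,0.23],[0,0,0],-1]]
```

send_rows(motion=[[[0,-0.1,0.24],[0,0,0],-1],[[0,-0.09,0.22],[0,0,0],-1],[[0,-0.07,0.23],[0,0,0],-1],[[0,-0.06,0.23],[0,0,0],-1],[[0,-0.04,0.23],[0,0,0],-1],[[0,-0.03,0.18],[0,0,0],-1],[[0,0,0.1],[0,0,0],-1],[[0,0,0],[0,0,0],-1]])

```text
time_s: 16.65
ee_pos: [0.4894, 0.1966, 0.0584]
eef_rot: [-3.136, 0.002, 1.454]
force: [0.3, -0.0, 0.0]
grip_width: 0.0007
grip_force: 0.0
```

send_rows(motion=[[[0,0,0.06],[0,0,0],-1],[[0,0,0.06],[0,0,0],-1],[[0,0,0.05],[0,0,0],-1],[[0,0,0],[0,0,0],-1]])

```text
time_s: 17.05
ee_pos: [0.4895, 0.1967, 0.0536]
eef_rot: [-3.137, 0.002, 1.454]
force: [0.0, 0.8, -0.4]
grip_width: 0.0001
grip_force: 0.0
```

send_rows(motion=[[[0,0,0.04],[0,0,0],-1],[[0,0,0],[0,0,0],-1]])

```text
time_s: 17.25
ee_pos: [0.4896, 0.1968, 0.0528]
eef_rot: [-3.137, 0.002, 1.454]
force: [-1.0, 0.1, 2.5]
grip_width: 0.0005
grip_force: 1.2
```

send_rows(motion=[[[0,0,0.03],[0,0,0],-1],[[0,0,0],[0,0,0],-1]])

```text
time_s: 17.45
ee_pos: [0.4897, 0.1968, 0.0526]
eef_rot: [-3.137, 0.002, 1.455]
force: [-5.9, -1.4, 13.4]
grip_width: 0.0005
grip_force: 6.5
```

send_rows(motion=[[[0,0,0.03],[0,0,0],-1],[[0,0,0],[0,0,0],-1]])

```text
time_s: 17.65
ee_pos: [0.4897, 0.1968, 0.0524]
eef_rot: [-3.138, 0.002, 1.455]
force: [-8.7, -3.2, 21.6]
grip_width: 0.0003
grip_force: 11.4
```

The lid is against its stop: the force rises with no further travel. Backing off and checking.

send_rows(motion=[[[0,0,-0.05],[0,0,0],-1],[[0,0,-0.1],[0,0,0],-1],[[0,0,-0.4],[0,0,0],-1],[[0,0,-0.8],[0,0,0],-1],[[0,0,-0.8],[0,0,0],-1],[[0,0,-0.8],[0,0,0],-1],[[0,0,-0.8],[0,0,0],-1],[[0,0,0],[0,0,0],-1],[[0,0,0],[0,0,0],-1]])

```text
time_s: 18.55
ee_pos: [0.4901, 0.1969, 0.1635]
eef_rot: [-3.137, 0.002, 1.454]
force: [0.1, -0.3, 0.2]
grip_width: 0.0007
grip_force: 0.0
```

Run:
```python
from arc import *
w=shot('wrist'); print(get_obs()['force'])
q=np.array([[x,y] for y in range(60,250,2) for x in range(120,420,2)]); L=(dep(w,q)-ctr)@M
k=(abs(L[:,0])<.06)&(abs(L[:,1])<.09)&(L[:,2]<.09); A=np.c_[L[k,0],L[k,1],np.ones(k.sum())]
f=np.linalg.lstsq(A,L[k,2],rcond=None)[0]; print(k.sum(),f.round(4),'angle',-np.arctan(f[0]),L[k,2].min(),L[k,2].max())
sd=shot('side'); cv2.imwrite('pics/s6.png',cv2.resize(sd['bgr'][20:200,180:380],(800,600)))
```

```text
[-1.19553548 -0.89385263  0.00579517]
3981 [0.0008 0.0009 0.0517] angle -0.0008136281494542473 0.04929885810369855 0.05450923100437144
```

View pics/s6.png

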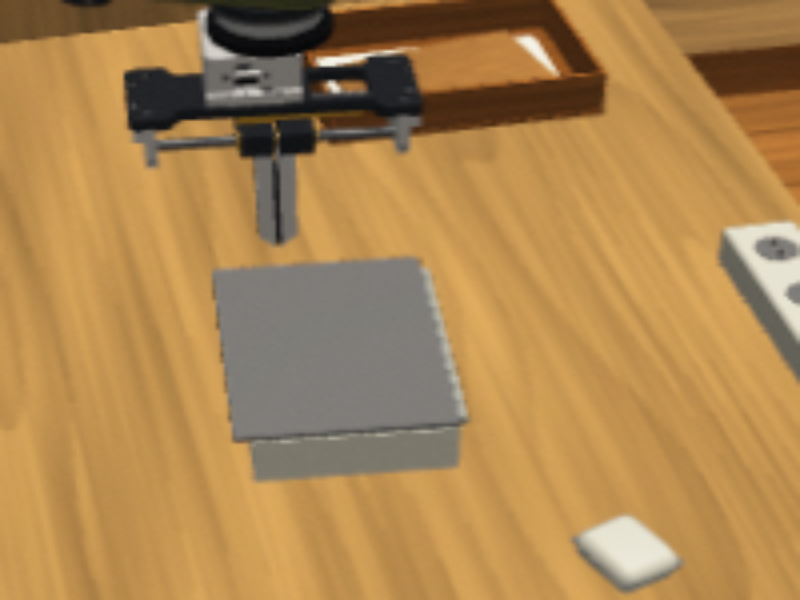

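The lid (around (340,350)) lies flat and shut, with a measured angle of about 0. The arm is clear of it.

```bash
python3 -c "
from station import *
print(hand_in())"
```

```text
the job is handed in; nothing more can be done
None
```

The stylus lies in both saddles, the lid is gently shut over it (measured angle about 0 rad), the arm is clear, no other object was touched as far as I could tell, and the job is handed in; the hand-in gave no verdict.

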